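# Park the shaker's captive transport-lock screw

### The arm

A 6-joint arm with a two-finger parallel gripper is mounted at the origin on a cart in front of the work surface, level with it; the furniture and walls round the work are solid. World frame = base frame: x ahead of the robot, y to its left, z up, the work surface at z = 0. Lengths are in m, angles in degrees, forces in N, time in s.
With the tool pointing down it reaches from about 0.325 to 0.875 m from the base axis. Payload 4.4 kg.
Tool frame: the origin (TCP) lies between the finger pads; the fingertips stand 8 mm ahead of it and the grasp point (between the pads) lies 11 mm behind it; z points along the fingers, y is the line along which they close (so a half turn about z gives the same grasp; the last joint's range is limited). The gripper opens to 85 mm and grips with 20 to 120 N. Pads are 22 mm wide; open, the fingers measure 114 mm over their backs; the gripper's body (76 mm by 85 mm) begins 54 mm behind the grasp point. The pads swing forward as they close: fully open they stand 13 mm farther back than shut.
Start: joints at [-79.269, 11.837, 88.321, -0, 79.842, -8.623], TCP at [0.191, -0.543, 0.239] pointing down, gripper open.
Joint ranges: [-156.59, 156.59], [-49.26, 127.26], [12.9, 141.05], [-63.56, 243.56], [4.71, 150.69], [-161.64, 161.64]. Speed limits (degrees/s): [159.86, 159.86, 180, 180, 180, 180].

### API

Orientations are given as [roll, pitch, yaw] about the fixed x, y, z axes, in that order (R = Rz(yaw) Ry(pitch) Rx(roll)).
In Python, from cell import manip, imaging gives the robot as it stands. Calls block until the motion is done:
- manip.movep(position, orientation): joint-space move of the TCP to a pose.
- manip.servo_line(position, v=0.15, rotation=None): straight line of the TCP; rotation=None keeps the orientation; v is the mean speed in m/s.
- manip.goto_joints(angles): joint-space move.
- manip.gripper_to(opening, effort=None): opening from 0.0 (shut) to 1.0 (fully open); effort is the grip in N (None keeps the last); returns when the fingers have stopped.
- manip.sleep(seconds).
- manip.inverse_kinematics(position, orientation): joint angles nearest the present ones, or None.
- manip.read_state(): the state.
- imaging.camera(name): name is "side" or "top" or "wrist"; returns a dict with "frame" (420x560x3 uint8, blue, green, red), "fx", "fy", "cx", "cy" (pixels), "k1" (the pictures are not rectified: a ray, as slopes to the right and down, at radius r is drawn at 1 + k1 r^2 times it, then the intrinsics apply), "pose" (4x4, takes a point from camera to world coordinates). Camera axes: x right, y down, z forward; pixel columns grow to the right and rows downward; lengths in m; the calibration is good to about 2 mm. A picture is of the moment at which its call begins. There is no depth.
A pose or a line that the arm cannot do raises manip.PlanningError and nothing moves.
- manip.close_job(): hands the job in; it is judged then, once.
The state is a dict: "clock": time; "joints": joint angles; "qd": joint speeds; "joint_torque": joint torques, N m; "tool_pos": TCP position; "orientation": TCP orientation; "ft_force": force on the tool from outside, world axes, zero at the start; "wrist_torque": the same for the moment, N m; "grip_width": opening from 0.0 (shut) to 1.0 (fully open); "grip_force": force on a finger pad.
Only numpy, scipy, OpenCV 4.12 (cv2) and the standard library are available. Lean on these libraries where they do the work, as an engineer would, in place of code of your own. Each camera call takes 0.05 s, during which the arm holds its last target. There are 200 camera calls.

### The job

The blue platform shaker is still locked for transport. Pull its red captive screw straight up against its spring until its thread clears (about 15 mm), then, without forcing it, turn it clockwise (seen from above) to its stop, a bit less than a quarter turn, and let go, so that the thread keeps it raised. Leave the screw of the white shaker down.

Things in the scene. Friction and masses are not known exactly. Their poses are not given: they have to be found in the camera images.
- blue_shaker_knob (a point): Centre of the red bar grip of the blue shaker's captive screw; it moves with the screw. Bar 36 mm long (along x), 14 thick (along y), 29 high; z up. Just under it a black disc, 33 mm across, 4 thick; all else of the shaker lies 18 mm or more below this point. Screw down: 90.5 mm above the table, x toward the shaker's back. The screw stands on a steel column at the front, a petri dish behind it.
- blue_shaker_lift (a joint): Height of the blue shaker's screw above its locked position, m: 0 down, 0.018 upper stop. The spring pulls down with 5 N at 0, 7.8 N at 0.014. Below 0.011 a tooth inside lets it turn only about 12 degrees; from 0.012 it turns freely (0.014 to 0.016 is good). Turned to the stop and let go, it rests on the thread at about 0.009.
- blue_shaker_turn (a joint): Turn of the blue shaker's screw in rad, growing clockwise seen from above: 0 at the start, 1.35 at the stop. Light friction (0.03 N m). Do not force it round while the screw is down. Let go, it stays as turned.
- grey_shaker_lift (a joint): The same height, m, for the screw of the white shaker; it has to stay at 0. The two shakers are fixed low boxes, 150 x 120 mm, alike but for the colour of the box (blue, white), side by side, either way round; both have a red screw.

How it is judged (in metres and radians):
On the way:
1. the blue shaker's screw has been pulled up far enough for its thread to clear (value of joint blue_shaker_lift above 0.0095 m), for 0.1 s.
At the end, for the whole second after the job is handed in: The blue shaker's screw, let go, stays raised by more than 6 mm, turned clockwise by more than 1.0 rad (57 degrees) and at rest; the white shaker's screw is down (within 3 mm) (value of joint blue_shaker_lift above 0.006 m and value of joint blue_shaker_turn above 1 rad and velocity of joint blue_shaker_turn below 0.1 rad/s and value of joint grey_shaker_lift below 0.003 m); the robot touches nothing.
It fails at once if the white shaker's screw is pulled up by more than 6 mm (value of joint grey_shaker_lift above 0.006 m).
It fails at once if the blue shaker's screw is forced round past its tooth without being pulled up (value of joint blue_shaker_turn above 0.5 rad and value of joint blue_shaker_lift below 0.005 m).
It also fails if it takes over 40 s, if anything falls off the work surface, if the arm or the gripper's body presses on something with over 40 N, if the wrist force passes 120 N, or if a joint passes its speed limit or range.

## Working session

There is one attempt and no reset: what is moved stays moved. The work goes in short steps, each a Python script; the robot and the scene stay as the last script left them, time stands still between calls to the robot, and variables do not carry over. Pictures are saved under pics/ and viewed, at most 10 in all, crops included, and the job is handed in when it is done.

```bash
mkdir -p pics; cat > h.py <<'E'
import numpy as np, cv2
from cell import manip, imaging
def ray(c,u,v):
    K=np.array([[c["fx"],0,c["cx"]],[0,c["fy"],c["cy"]],[0,0,1.]])
    p=cv2.undistortPoints(np.array([[[u,v]]],float),K,np.array([c["k1"],0,0,0.]))[0,0]
    # 'k1' here multiplies ideal slopes -> same as OpenCV model
    P=np.array(c["pose"]);d=P[:3,:3]@np.array([p[0],p[1],1]);return P[:3,3],d
def at(c,u,v,z):
    o,d=ray(c,u,v);return o+d*(z-o[2])/d[2]
E
python3 - <<'E'
from h import *
import pickle
for n in("top","side"):
    c=imaging.camera(n);pickle.dump(c,open(n+".pkl","wb"));cv2.imwrite(f"pics/{n}1.png",c["frame"])
E
```

```text
(no output)
```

View pics/top1.png

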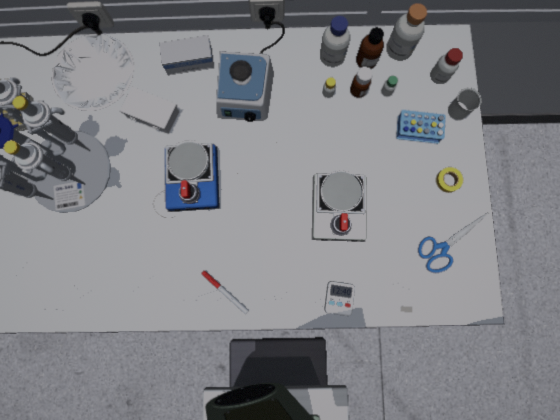

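View pics/side1.png

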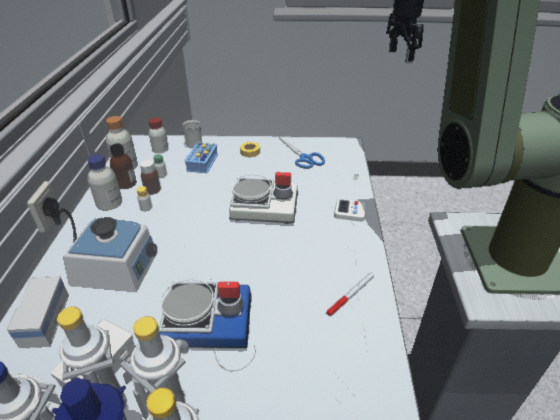

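The blue shaker is at about (192,177) in the top view, with its red grip near (185,189). In the side view the grip is near (229,289). The white shaker is at (340,205) in the top view.

```bash
python3 - <<'E'
from h import *
import pickle
t=pickle.load(open("top.pkl","rb"));s=pickle.load(open("side.pkl","rb"))
a=cv2.resize(t["frame"][135:220,155:230],None,fx=5,fy=5,interpolation=cv2.INTER_CUBIC)
b=cv2.resize(s["frame"][265:350,150:260],None,fx=3.8,fy=5,interpolation=cv2.INTER_CUBIC)
cv2.imwrite("pics/crop.png",np.hstack([a,b]))
def tri(p,q):
    o1,d1=ray(t,*p);o2,d2=ray(s,*q)
    k=np.linalg.lstsq(np.c_[d1,-d2],o2-o1,rcond=None)[0]
    x,y=o1+d1*k[0],o2+d2*k[1];return (x+y)/2,np.linalg.norm(x-y)
def red(f,x0,y0,x1,y1):
    f=f[y0:y1,x0:x1].astype(int);m=(f[...,2]>110)&(f[...,1]<70)&(f[...,0]<70)
    v,u=np.nonzero(m);print(m.sum(),u.min()+x0,u.max()+x0,v.min()+y0,v.max()+y0);return u.mean()+x0,v.mean()+y0
p=red(t["frame"],165,170,210,215);q=red(s["frame"],205,270,250,310);print(p,q,tri(p,q))
print(at(t,*p,.1))
for n in [(165,148),(216,144),(219,209),(167,211)]: print(n,at(t,*n,.04).round(3))
E
```

```text
81 181 186 181 196
204 219 238 283 296
(np.float64(183.54320987654322), np.float64(188.320987654321)) (np.float64(228.7058823529412), np.float64(290.6470588235294)) (array([0.5814543 , 0.18529959, 0.0905542 ]), np.float64(0.0016042881833917986))
[0.58006069 0.18302879 0.1       ]
(165, 148) [0.691 0.243 0.04 ]
(216, 144) [0.698 0.124 0.04 ]
(219, 209) [0.545 0.116 0.04 ]
(167, 211) [0.543 0.234 0.04 ]
```

View pics/crop.png

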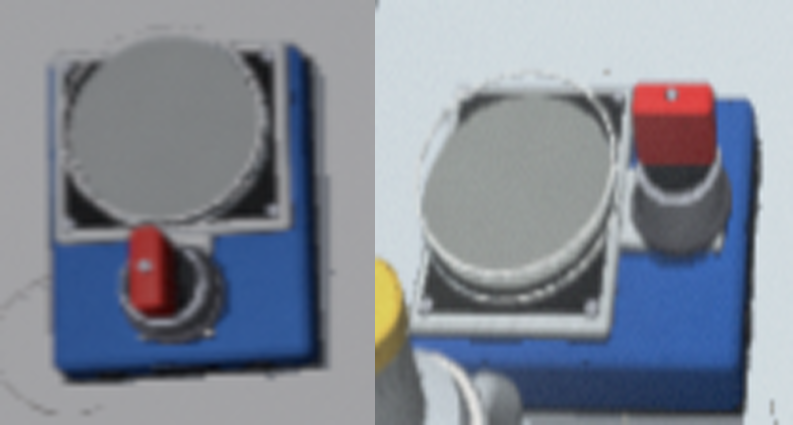

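The triangulated grip is at (0.581, 0.185, 0.0905). That matches the given height exactly, with a yaw of about 3°. I'll move above it and check with the wrist camera.

```bash
python3 - <<'E'
from h import *
import pickle
s=manip.read_state();print(s["orientation"],s["clock"])
for y in(3,-177,183,-74,106):
    print(y,manip.inverse_kinematics([.581,.185,.2],[180,0,y]))
manip.movep([.581,.185,.20],[180,0,3])
s=manip.read_state();print(s["joints"],s["tool_pos"],s["clock"],s["ft_force"])
c=imaging.camera("wrist");pickle.dump(c,open("w.pkl","wb"));cv2.imwrite("pics/w1.png",c["frame"])
P=np.array(c["pose"]);q=P[:3,:3].T@(np.array([.581,.185,.105])-P[:3,3]);print(c["cx"]+c["fx"]*q[0]/q[2],c["cy"]+c["fy"]*q[1]/q[2])
E
```

```text
[-1.79879864e+02 -1.77967318e-02  1.93560373e+01] 0.1
3 [ 9.53513895e+00  1.78698546e+01  8.55831713e+01 -2.54444375e-14
  7.65469741e+01  9.65351389e+01]
-177 [  9.53513895  17.86985465  85.5831713    0.          76.54697405
 -83.46486105]
183 [  9.53513895  17.86985465  85.5831713    0.          76.54697405
 -83.46486105]
-74 None
106 [ 9.53513895 17.86985465 85.5831713   0.         76.54697405 -6.46486105]
[ 9.45929624e+00  1.78686430e+01  8.55795374e+01 -1.62332994e-02
  7.65441688e+01  9.65314833e+01] [0.58130719 0.18415519 0.20004221] 3.0083 [-0.66385157  0.14616855 -0.68270096]
275.9559511517588 216.29928479305917
```

View pics/w1.png

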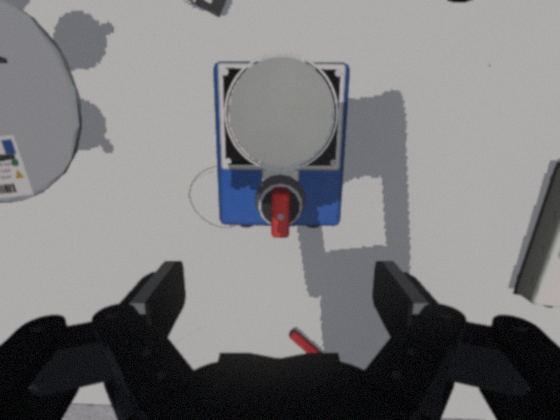

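The wrist view shows the red bar top with its dot at about (280,216); I predicted (276,216). Turning clockwise from yaw 3 would run out of range on joint 6, so I'll use yaw -177. I'll correct the position from this view.

```bash
python3 - <<'E'
from h import *
import pickle
c=pickle.load(open("w.pkl","rb"));f=c["frame"]
print(at(c,280,216,.105), "axis check bar ends",at(c,281,191,.105),at(c,280,237,.105))
print("left edge",at(c,215,66,.04),at(c,219,223,.04))
cv2.imwrite("pics/w1c.png",cv2.resize(f[160:250,230:330],None,fx=6,fy=6,interpolation=cv2.INTER_CUBIC))
E
```

```text
[0.58139278 0.18197801 0.105     ] axis check bar ends [0.60055151 0.18227011 0.105     ] [0.56466831 0.18108032 0.105     ]
left edge [0.69282488 0.24326329 0.04      ] [0.55220699 0.23944107 0.04      ]
```

View pics/w1c.png

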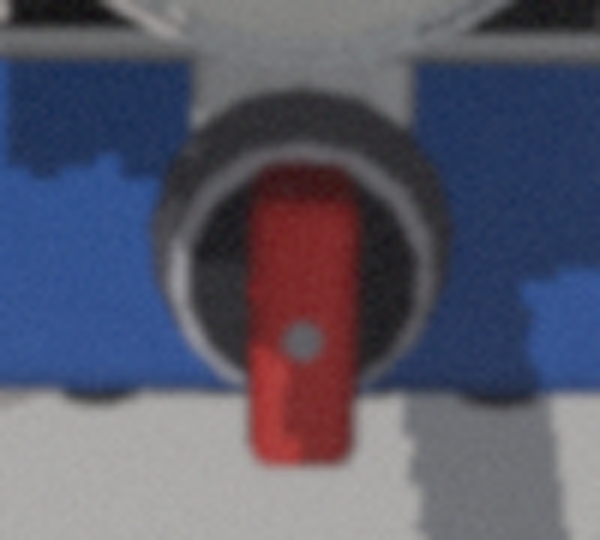

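```bash
python3 - <<'E'
from h import *
def st(l):
    s=manip.read_state();print(l,round(s["clock"],2),np.round(s["tool_pos"],4),np.round(s["orientation"],1),np.round(s["ft_force"],1),np.round(s["wrist_torque"],2),round(s["grip_width"],3),s["grip_force"])
X,Y=.5817,.182
manip.movep([X,Y,.19],[180,0,-178])
manip.servo_line([X,Y,.14]);manip.sleep(.2);st("above")
manip.gripper_to(.5)
manip.servo_line([X,Y,.088],v=.06);manip.sleep(.2);st("down")
manip.gripper_to(0,effort=40);manip.sleep(.2);st("grip")
c=imaging.camera("side");cv2.imwrite("pics/s2.png",cv2.resize(c["frame"][200:360,140:320],None,fx=4,fy=3.7))
E
```

```text
above 6.38 [0.5828 0.1822 0.1417] [ 180.     0.2 -178. ] [ 0.4  0.  -0.6] [-0.02 -0.03  0.01] 1.002 0.0
down 8.09 [0.5821 0.1821 0.0886] [ 1.80e+02  1.00e-01 -1.78e+02] [ 0.5 -0.6 -0.2] [-0.02 -0.01 -0.04] 0.501 0.0
grip 8.66 [0.5819 0.1828 0.0884] [ 179.9    0.  -178. ] [-0.7  4.   3.3] [ 0.75  0.16 -0.  ] 0.154 41.727890968322754
```

View pics/s2.png

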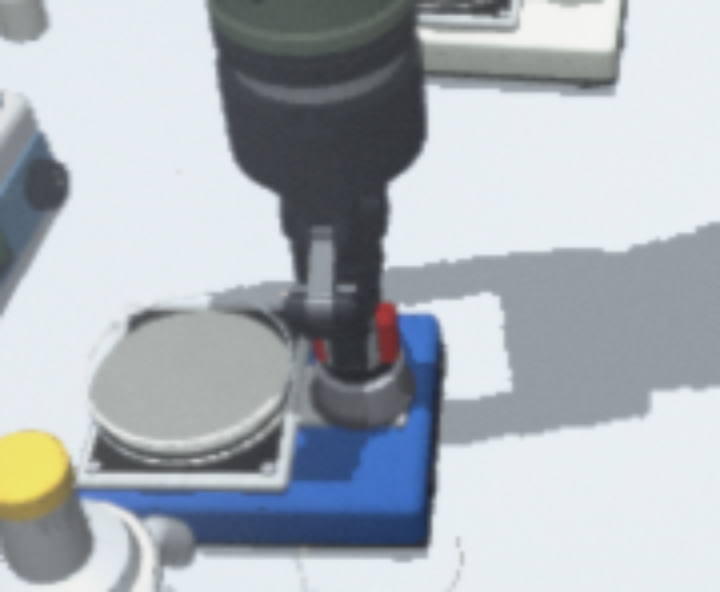

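The fingers hold the bar (around (355,340) in the crop) and are centred on it. The opening is about 13 mm, which matches the 14 mm bar. Next I'll lift.

```bash
cat >> h.py <<'E'
def st(l):
    s=manip.read_state();print(l,round(s["clock"],2),np.round(s["tool_pos"],4),np.round(s["orientation"],1),np.round(s["ft_force"],1),np.round(s["wrist_torque"],2),round(s["grip_width"],3),round(s["grip_force"],1))
E
python3 - <<'E'
from h import *
X,Y=.5817,.183
manip.gripper_to(0,effort=60)
manip.servo_line([X,Y,.096],v=.03);st("mid")
manip.servo_line([X,Y,.1032],v=.03);manip.sleep(.3);st("up")
c=imaging.camera("side");cv2.imwrite("pics/s3.png",cv2.resize(c["frame"][200:360,140:320],None,fx=4,fy=3.7))
E
```

```text
mid 9.34 [0.5818 0.1829 0.0949] [-180.    0. -178.] [ 3.4  3.4 -7.5] [ 0.59 -0.68  0.03] 0.152 61.9
up 10.03 [0.5817 0.1829 0.1019] [-180.    0. -178.] [ 5.8  3.6 -8.8] [ 0.62 -0.74  0.  ] 0.149 61.6
```

View pics/s3.png

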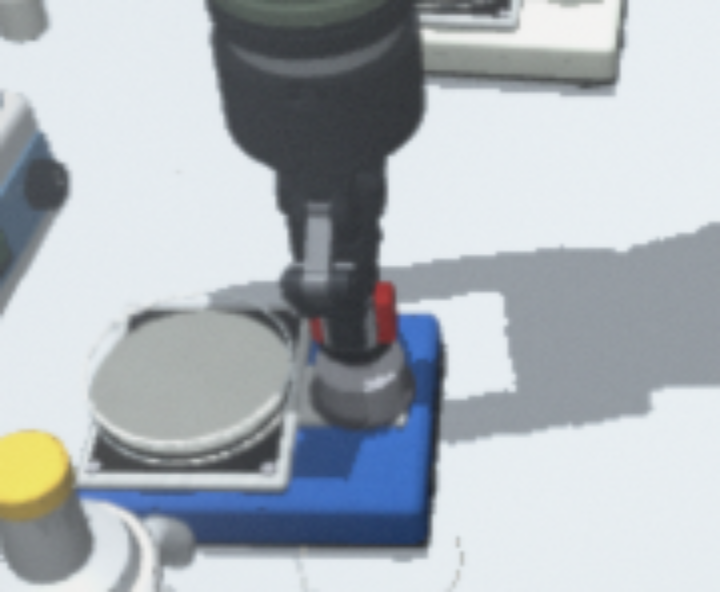

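The red bar and its disc have risen about 13.5 mm with the fingers. I'll raise it slightly more, relieve the side force, and turn in steps while watching the torque.

```bash
python3 - <<'E'
from h import *
X,Y,Z=.5825,.1838,.1045
manip.servo_line([X,Y,Z],v=.03);manip.sleep(.2);st("up2")
for a in (12,25,38,50,62,70,75):
    manip.movep([X,Y,Z],[180,0,-178-a]);manip.sleep(.1);st(a)
    s=manip.read_state()
    if abs(s["wrist_torque"][2])>.6 or np.linalg.norm(s["ft_force"])>30: print("stop");break
E
```

```text
up2 10.53 [0.5818 0.183  0.1038] [-1.799e+02 -1.000e-01 -1.780e+02] [ 2.  -0.9 -8.7] [-0.22 -0.35  0.  ] 0.148 61.5
12 10.95 [0.5818 0.183  0.104 ] [-1.799e+02 -1.000e-01  1.701e+02] [ 1.3 -3.  -8.9] [-0.61 -0.16  0.02] 0.15 61.5
25 11.38 [0.5818 0.183  0.1041] [-1.799e+02 -1.000e-01  1.572e+02] [-0.3 -6.  -9.2] [-0.95  0.06  0.08] 0.152 61.5
38 11.82 [0.5817 0.183  0.104 ] [-179.9   -0.   144.2] [-1.5 -5.1 -9.7] [-1.01  0.08 -0.04] 0.147 61.4
50 12.23 [0.5817 0.1829 0.104 ] [-179.8   -0.   132.2] [-0.7 -5.2 -9.8] [-0.98  0.1  -0.02] 0.148 61.4
62 12.65 [0.5816 0.1829 0.104 ] [-179.8    0.   120.2] [-0.8 -5.2 -8.8] [-1.01  0.1  -0.02] 0.147 61.5
70 13.01 [0.5816 0.1829 0.104 ] [-179.8    0.   112.2] [-0.6 -5.5 -9.3] [-0.94  0.12  0.03] 0.151 61.5
75 13.36 [0.5816 0.1829 0.104 ] [-1.798e+02  1.000e-01  1.072e+02] [-0.5 -5.3 -8.7] [-0.97  0.16 -0.08] 0.15 61.5
```

The turn went freely. Next I'll lower the screw onto its thread, let go, back off and look.

```bash
python3 - <<'E'
from h import *
import pickle
X,Y=.5822,.1832
manip.servo_line([X,Y,.0995],v=.03);manip.sleep(.2);st("low")
manip.gripper_to(.5);manip.sleep(.2);st("open")
manip.servo_line([X,Y,.20],v=.12);st("off")
manip.movep([.50,.05,.30],[180,0,105]);manip.sleep(.3);st("away")
t=imaging.camera("top");s=imaging.camera("side")
a=cv2.resize(t["frame"][135:220,155:230],None,fx=5,fy=5,interpolation=cv2.INTER_CUBIC)
b=cv2.resize(s["frame"][265:350,150:260],None,fx=3.8,fy=5,interpolation=cv2.INTER_CUBIC)
cv2.imwrite("pics/end.png",np.hstack([a,b]))
E
```

```text
low 13.88 [0.5816 0.1829 0.0994] [-179.9    0.   107.1] [-1.8 -5.2 -8.1] [-0.88  0.28  0.1 ] 0.15 61.7
open 14.47 [0.5824 0.1834 0.0999] [180.  -0. 107.] [-0.1  0.1  0.2] [-0.01  0.03 -0.  ] 0.5 0.0
off 15.46 [0.5814 0.1831 0.1989] [-179.9   -0.   107. ] [-0.4 -0.2 -0.3] [ 0.01  0.01 -0.03] 0.501 0.0
away 16.52 [0.5    0.0508 0.2989] [-179.9   -0.   105.1] [1.  0.2 0. ] [-0.01  0.01  0.06] 0.503 0.0
```

View pics/end.png

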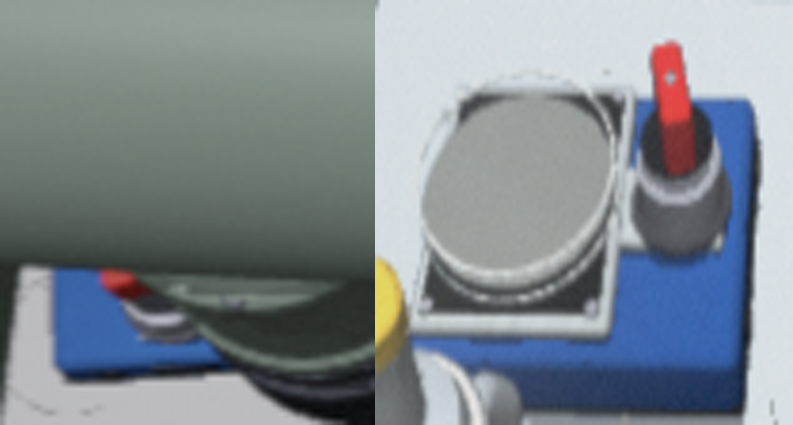

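The bar now points sideways, and its dot has risen from row 94 to row 78 of the crop. I'll check that against the height it should have.

```bash
python3 - <<'E'
from h import *
import pickle
c=pickle.load(open("side.pkl","rb"));P=np.array(c["pose"])
for z in(.105,.114):
    q=P[:3,:3].T@(np.array([.582,.183,z])-P[:3,3]);x,y=q[:2]/q[2];k=1+c["k1"]*(x*x+y*y)
    u,v=c["cx"]+c["fx"]*x*k,c["cy"]+c["fy"]*y*k;print(z,(u-150)*3.8+375,(v-265)*5)
E
```

```text
0.105 669.1056826757688 93.63720227289718
0.114 667.3903227319112 75.28696369458032
```

```bash
python3 -c "
from h import *
print(manip.close_job())"
```

```text
the job is handed in; nothing more can be done
None
```

The blue shaker's screw was pulled up about 15 mm, turned about 75° clockwise and released; the last side picture showed it resting about 8 mm up, the arm never went near the white shaker, and the job is handed in (no verdict was returned).

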